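# Zero the wire-length counter

## Task

Zero the wire-length counter before the next spool: slide its clear cover fully open, wind the crank wheel back clockwise all the way until it meets its zero stop, and hold it pressed firmly against the stop for half a second (about 10 N; never force the wheel with 30 N or more). The pin may pass the zero mark once before the stop is reached. Then let go, slide the cover fully shut again, and leave everything else on the bench where it is.

Things in the scene. Friction and masses are not known exactly. Their poses are not given: they have to be found in the camera images.
- counter: wire-length counter, a grey metal box fixed to the bench; origin on the bench, z up. Box: x -100 to +145 mm, y -175 to +165 mm, flat top 90 mm up. Its -x side (two rollers sticking out 16 mm, dark display) looks towards the robot. Two rails along y on the top, 10 mm wide, 44 mm tall, centred at x = -87 and +87 mm; the wheel lies between them in the -y half. 50 mm ledge behind the far rail.
- wheel_axis (a point): centre of the crank wheel's upper face, on its upright axis, 100 mm above the bench, at x = 0, y = -85 mm of the counter. The wheel is an aluminium disc of 112 mm diameter, nearly flat (4 mm hub of 24 mm diameter).
- pin_top (a point): centre of the top of the crank pin: upright steel pin, 16 mm diameter, 28 mm tall above the disc (top 128 mm above the bench), 45 mm from the wheel's axis. Can be pushed round from behind with shut fingers: 82 mm free from the axis to each rail. Drag about 1.5 N at the pin. The pin's arm is sprung: once the wheel is at its hidden stop, the pin still gives about 3 mm per 10 N and springs back.
- zero_mark (a point): the white zero line on the box's top beside the disc, 70 mm from the wheel axis towards the counter's -x side. When the counter is at zero, the pin stands on the axis-to-mark line.
- wheel (a joint): angle of the crank wheel in rad, 0 at the zero stop, growing counter-clockwise seen from above (pin direction in the counter's frame = 180 degrees + this angle). Starts between half a turn and nearly one and a half turns, so the pin may pass the zero mark once. Turning clockwise winds it back. It stays where it is left.
- tab_top (a point): middle of the top edge of the cover's tab: a steel ridge 70 mm long (along the counter's x), 8 mm thick (along its y), standing 18 mm up from the cover's flat upper face, its top 156 mm above the bench. Push it from either side, or pinch it. It lies over the wheel axis when the cover is shut.
- cover (a joint): travel of the cover in m: 0 shut (over the wheel), 0.16 fully open; slides along the counter's +y to open, stays where it is left, about 2.5 N friction, hard stops at both ends. A clear plastic plate with steel frame lying on the rails, 184 mm (x) by 156 mm (y), 4 mm thick, underside 134 mm above the bench, 6 mm above the pin.
- tip_jar: bystander: small grey screw jar with steel lid, 34 mm diameter, 42 mm tall, on the counter's ledge; origin under its centre
- magnet: bystander: red block magnet, 30 x 60 x 20 mm, on the counter's ledge; origin under its centre
- spool: bystander: black wire spool lying flat, 100 mm diameter, 45 mm tall, beside the counter; origin under its centre
- mug: bystander: white mug, 80 mm diameter, 90 mm tall, beside the counter; origin under its centre
- wrench: bystander: steel wrench, about 180 mm long, lying between counter and robot
- offcut: bystander: steel offcut plate, 100 x 70 x 8 mm, on the bench beside the counter; origin under its centre
- spray: bystander: white spray can, 60 mm diameter, 140 mm tall, beside the counter; origin under its centre

How it is judged:
On the way, in this order (a step that is already met when the one before it is completed fails the run):
1. the cover is slid fully open (value of joint cover above 0.15 m), for 0.1 s.
2. the wheel is at its zero stop and pressed against it with at least 4 N for 0.25 s (value of joint wheel below 0.05 rad and contact force between the fingers and wheel above 4 N), for 0.25 s.
At the end, for the whole second after the job is handed in: the wheel rests within 0.10 rad of its zero stop and the cover is shut to within 6 mm (value of joint wheel between -0.1 and 0.1 rad and value of joint cover below 0.006 m); the robot touches nothing.
It fails at once if the wheel is forced with more than 30 N (contact force between anything else and wheel above 30 N).
It fails at once if a bystander is moved by more than 25 mm (distance of any of tip_jar, magnet, spool, mug, wrench, offcut, spray from where it was at the start of the episode above 0.025 m).
It also fails if it takes over 72 s, if anything falls off the work surface, if the arm or the gripper's body presses on something with over 40 N, if the wrist force passes 120 N, or if a joint passes its speed limit or range.

## Robot

A 6-joint arm with a two-finger parallel gripper is mounted at the origin on the work surface. World frame = base frame: x ahead of the robot, y to its left, z up, the work surface at z = 0. Lengths are in m, angles in rad, forces in N, time in s.
With the tool pointing down it reaches from about 0.35 to 0.975 m from the base axis. Payload 4.9 kg.
Tool frame: the origin (TCP) lies on the mounting face of the last link; the fingertips stand 173 mm ahead of it and the grasp point (between the pads) lies 155 mm ahead of it; z points along the fingers, y is the direction in which the jaws open and shut (so a half turn about z gives the same grasp; the last joint's range is limited). The gripper opens to 85 mm and grips with 20 to 120 N. Pads are 22 mm wide; open, the fingers measure 114 mm over their backs; the gripper's body (76 mm by 85 mm) begins 54 mm behind the grasp point. The pads swing forward as they close: fully open they stand 13 mm farther back than shut.
Start: joints at [-1.31, 0.053, 1.613, -0, 1.476, -0.119], TCP at [0.232, -0.58, 0.405] pointing down, gripper open.
Joint ranges: [-3.01, 3.01], [-1.01, 2.22], [0.06, 2.58], [-1.02, 4.17], [0.09, 2.62], [-3.14, 3.14]. Speed limits (rad/s): [2.57, 2.57, 3.14, 3.14, 3.14, 3.14].

## Interface

Orientations are given as a unit quaternion [w, x, y, z].
In Python, from plant import manip gives the robot as it stands.
- The arm moves only by the tool play_rows, never from a script. Its argument "increments" is a list of rows, each an object with "offset": the shift along the tool's x, y, z in mm, a list of three; "twist": the turn about the tool's z in rad; "grip": the opening, from 0 (shut) to 1 (fully open). In form: [{"offset": [dx, dy, dz], "twist": twist, "grip": grip}, ...]. A call has 1 to 5 rows; each row is the pose to reach, as a shift and turn from the pose commanded when the call began, along the tool's axes at that moment; what a row does not reach only later rows make up. A row lasts 1/12 s, in which the tool goes at most 41.7 mm and 7.16 degrees, less where a joint would pass 70% of its speed; a pose out of reach is approached as far as the arm can. A call with a gripper value outside its range is refused whole. The fingers move at their own pace and stop on an object; the grip force is fixed at half the most. Time passes only in rows, so rows that repeat a pose let the fingers close. It gives the time, the measured TCP pose, the force and the opening at its end, in the units of the state.
- manip.state(): the state, without advancing time (a new reading comes with each control period).
- manip.grab_frame(name): name is "side" or "top" or "wrist"; returns the picture (400x640x3 uint8, blue, green, red); there is no depth.
- manip.get_calibration(name): a dict with "fx", "fy", "cx", "cy" (pixels), "k1" (the pictures are not rectified: a ray, as slopes to the right and down, at radius r is drawn at 1 + k1 r^2 times it, then the intrinsics apply), "T" (4x4, takes a point from camera to world coordinates). Camera axes: x right, y down, z forward; pixel columns grow to the right and rows downward; lengths in m; the calibration is good to about 2 mm. A picture is of the moment at which its call begins: read the wrist's pose just before it. get_calibration takes no time and is no camera call; for the wrist camera it gives the pose at the moment of the call.
- manip.job_done(): hands the job in, once; it reports no verdict.
Trained networks look in the newest picture that a camera, given by its name, has taken for a name from the list of things; names that differ only in an ending like _2 or _b are one class to them, and where a whole thing is asked for, a point or a joint stands for the part that bears it (a point fixed in the world has none). Each returns a list of dicts, best first, with "p" (0 to 1); they miss things now and then, are a little off and sometimes report something else, mostly with a low value. They report only what shows in the picture. A call takes as long as a camera call.
- manip.boxes_of(query, camera): "xyz" ([x, y, z] in m, in the coordinates of the camera as it stood for that picture, good to about 4 mm: the middle of the surface that is visible of it).
- manip.tip_of(query, camera): "xyz" ([x, y, z] in m, in the coordinates of the camera as it stood for that picture, good to about 4 mm: a listed point, or the origin of a listed thing).
The state is a dict: "time": time; "joint_pos": joint angles; "joint_vel": joint speeds; "joint_efforts": joint torques, N m; "tool_pos": TCP position; "tool_rot": TCP orientation; "contact_force": force on the tool from outside, world axes, zero at the start; "ft_torque": the same for the moment, N m; "gripper_width": opening from 0.0 (shut) to 1.0 (fully open).
Only numpy, scipy, OpenCV 4.12 (cv2) and the standard library are available. Lean on these libraries where they do the work, as an engineer would, in place of code of your own. Each camera call takes 0.05 s, during which the arm holds its last target. There are 200 camera calls.

## Working session

There is one attempt and no reset: what is moved stays moved. The work goes in short steps, Python scripts to look and compute and a tool call to move; the robot and the scene stay as the last step left them, time stands still between calls to the robot, and variables do not carry over. Pictures are saved under pics/ and viewed, about 8 in all and at most 12, crops included, and the job is handed in when it is done.

Besides the shell and the picture viewer there is one more tool, called after ">>>" by a JSON object that holds its "op" and its "data". play_rows: Moves the arm, as the interface text tells. Its arguments: {"type":"object","properties":{"increments":{"type":"array"}},"required":["increments"]}

```bash
mkdir -p pics
cat > h.py <<'E'
from plant import manip
import numpy as np, cv2
from scipy.spatial.transform import Rotation as R
def W(cam,xyz,T=None):
    T=np.array(manip.get_calibration(cam)["T"]) if T is None else T
    return (T@np.r_[xyz,1])[:3]
def Rt():
    q=manip.state()["tool_rot"]; return R.from_quat([q[1],q[2],q[3],q[0]]).as_matrix()
def tool(d): # world vec m -> tool mm
    return (Rt().T@np.array(d)*1000).round(1)
def find(q,cams=("side","top"),fn="tip_of"):
    for c in cams:
        for r in getattr(manip,fn)(q,c)[:2]:
            print(q,c,round(r["p"],2),W(c,r["xyz"]).round(4))
E
python3 - <<'E'
from h import *
s=manip.state();print(s["time"],s["tool_pos"],s["tool_rot"],s["contact_force"],s["gripper_width"]);print(Rt().round(3))
a=manip.grab_frame("side");b=manip.grab_frame("top")
cv2.imwrite("pics/a.png",a);cv2.imwrite("pics/b.png",b)
for q in ["counter","wheel_axis","pin_top","zero_mark","tab_top","tip_jar","magnet","spool","mug","wrench","offcut","spray"]: find(q)
print(manip.state()["time"])
for c in("side","top"):print(c,np.array(manip.get_calibration(c)["T"]).round(2).tolist())
E
```

```text
0.0 [ 0.23164148 -0.58021032  0.40346242] [-1.02545031e-03  9.82024782e-01  1.88749223e-01 -8.03515702e-05] [-0.1170489  -0.21604648 -0.50884364] 1.0000680888150373
[[ 0.929  0.371 -0.001]
 [ 0.371 -0.929  0.002]
 [ 0.    -0.002 -1.   ]]
counter side 0.94 [ 0.5783 -0.0876  0.0009]
counter side 0.42 [6.032e-01 1.619e-01 4.000e-04]
counter top 0.73 [ 0.5791 -0.086  -0.    ]
wheel_axis side 0.72 [ 0.5744 -0.1674  0.1031]
pin_top side 0.39 [ 0.4072 -0.0543  0.0023]
pin_top top 0.74 [ 0.5056 -0.1631  0.089 ]
zero_mark side 0.96 [ 0.508  -0.1652  0.0882]
zero_mark top 0.89 [ 0.5042 -0.1645  0.0925]
zero_mark top 0.38 [ 0.574  -0.1676  0.1585]
tab_top side 0.58 [ 0.5791 -0.1661  0.1577]
tab_top top 0.95 [ 0.5736 -0.1673  0.1586]
tip_jar side 0.41 [ 0.6948 -0.1737  0.0873]
tip_jar top 0.7 [ 0.6967 -0.1736  0.0897]
magnet side 0.76 [0.7039 0.0249 0.0887]
magnet top 0.87 [0.7029 0.0292 0.089 ]
spool side 0.66 [6.029e-01 1.623e-01 1.000e-04]
spool side 0.29 [ 0.4104 -0.0522  0.0009]
spool top 0.79 [ 0.5965  0.1635 -0.0006]
mug side 0.21 [ 0.7039  0.1524 -0.0021]
mug top 0.72 [ 0.5346 -0.3445 -0.0006]
mug top 0.58 [ 0.5067 -0.1656  0.0911]
wrench side 0.84 [ 0.4082 -0.0525 -0.    ]
wrench side 0.17 [ 0.5729 -0.1666  0.1005]
offcut side 0.7 [ 0.6948 -0.175   0.0892]
offcut top 0.82 [ 0.6842 -0.3477  0.0014]
spray side 0.9 [7.026e-01 1.517e-01 1.000e-04]
spray top 0.79 [0.7034 0.1597 0.003 ]
1.3
side [[-0.98, -0.09, 0.15, 0.4], [-0.17, 0.59, -0.79, 1.09], [-0.01, -0.8, -0.59, 0.91], [0.0, 0.0, 0.0, 1.0]]
top [[0.02, -0.99, 0.16, 0.41], [-1.0, -0.02, 0.02, 0.02], [-0.01, -0.16, -0.99, 1.22], [0.0, 0.0, 0.0, 1.0]]
```

View pics/b.png

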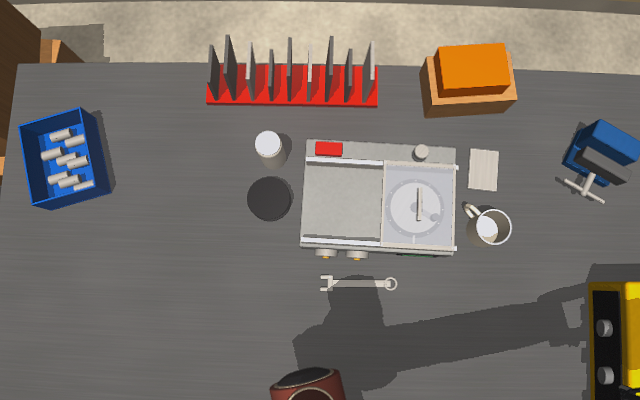

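View pics/a.png

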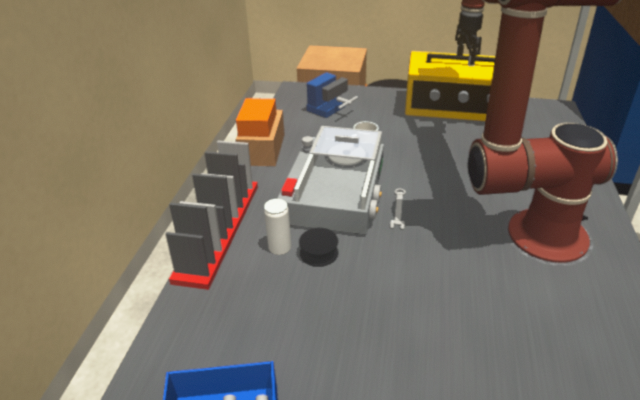

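Top view: the cover is shut with its tab at about (419,205), and the wheel shows through it. The pin looks to be near (435,213). Both views agree on the counter at (0.579, -0.087) with a yaw of about -3.5°. Next I move to the -y side of the tab with the fingers shut and the tool aligned to the counter.

>>> {"op": "play_rows", "data": {"increments": [{"offset":[457,-225,0],"twist":0.44,"grip":0},{"offset":[457,-225,0],"twist":0.44,"grip":0},{"offset":[457,-225,0],"twist":0.44,"grip":0},{"offset":[457,-225,0],"twist":0.44,"grip":0},{"offset":[457,-225,0],"twist":0.44,"grip":0}]}}

```text
time: 1.72
tool_pos: [0.3705, -0.4259, 0.4049]
tool_rot: [0.0, 0.999, -0.032, 0.0]
contact_force: [0.6, -0.0, -0.0]
gripper_width: 0.299
```

Run:
```python
from h import *
s=manip.state();print(s["time"],s["tool_pos"],s["gripper_width"]);print(Rt().round(3))
print(tool(np.array([.5725,-.202,.405])-s["tool_pos"]))
cv2.imwrite("pics/c.png",cv2.resize(cv2.imread("pics/b.png")[130:270,290:460],None,fx=4,fy=4,interpolation=cv2.INTER_CUBIC))
```

```text
1.7167 [ 0.37049346 -0.42594829  0.40487896] 0.29850138067218585
[[ 0.998 -0.063  0.   ]
 [-0.063 -0.998 -0.   ]
 [ 0.     0.    -1.   ]]
[ 1.874e+02 -2.363e+02 -1.000e-01]
```

View pics/c.png

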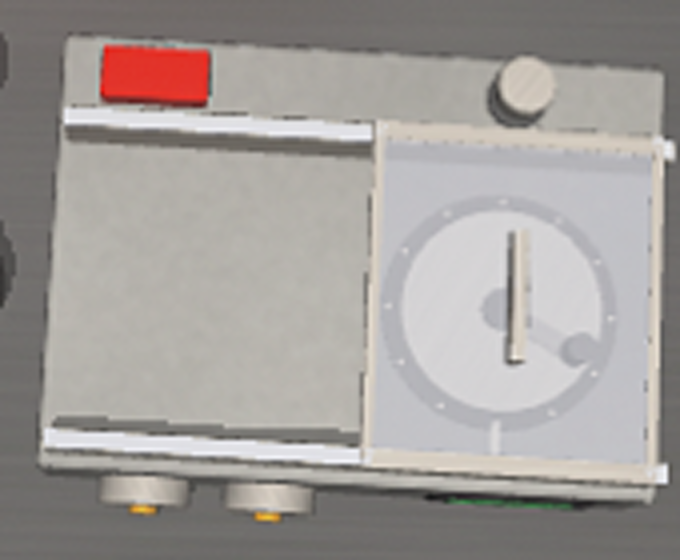

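The crop shows the pin at (580,350) from the hub at (500,310). That is about 60° past the zero line, so the wheel is at roughly 420°, since 60° alone is outside the start range.

>>> {"op": "play_rows", "data": {"increments": [{"offset":[187,-236,0],"twist":0,"grip":0},{"offset":[187,-236,0],"twist":0,"grip":0},{"offset":[187,-236,0],"twist":0,"grip":0},{"offset":[187,-236,0],"twist":0,"grip":0},{"offset":[187,-236,0],"twist":0,"grip":0}]}}

```text
time: 2.13
tool_pos: [0.5097, -0.2704, 0.4051]
tool_rot: [0.0, 1.0, -0.03, 0.0]
contact_force: [0.0, 0.2, 0.3]
gripper_width: 0.002
```

Run:
```python
from h import *
s=manip.state();print(s["time"],s["tool_pos"])
manip.grab_frame("wrist")
for q in ["tab_top","wheel_axis","pin_top","zero_mark","counter"]: find(q,("wrist",))
print(tool(np.array([.5725,-.202,.321])-s["tool_pos"]))
```

```text
2.1333 [ 0.50966943 -0.27037793  0.40505482]
tab_top wrist 0.62 [ 0.5786 -0.1642  0.1565]
tab_top wrist 0.34 [ 0.4093 -0.0492 -0.0019]
counter wrist 0.98 [ 0.5789 -0.0814  0.0038]
[ 58.6 -72.1  84. ]
```

>>> {"op": "play_rows", "data": {"increments": [{"offset":[30,-36,0],"twist":0,"grip":0},{"offset":[60,-72,0],"twist":0,"grip":0},{"offset":[60,-72,0],"twist":0,"grip":0},{"offset":[60,-72,40],"twist":0,"grip":0},{"offset":[60,-72,60],"twist":0,"grip":0}]}}

```text
time: 2.85
tool_pos: [0.5725, -0.2047, 0.3431]
tool_rot: [0.0, 1.0, -0.03, -0.0]
contact_force: [-1.0, 1.0, -2.0]
gripper_width: 0.001
```

Run:
```python
from h import *
cv2.imwrite("pics/d.png",manip.grab_frame("wrist"))
s=manip.state();print(s["time"],s["tool_pos"],s["contact_force"])
for q in ["tab_top","zero_mark","counter"]: find(q,("wrist",))
```

```text
2.9 [ 0.5708374  -0.20439905  0.33747715] [-2.67594252  0.48248665 -3.82007871]
tab_top wrist 0.71 [ 0.5736 -0.1671  0.1541]
zero_mark wrist 0.47 [ 0.5763 -0.1667  0.1574]
counter wrist 0.77 [ 0.5829 -0.0801  0.0059]
counter wrist 0.6 [ 0.6993 -0.173   0.0872]
```

View pics/d.png

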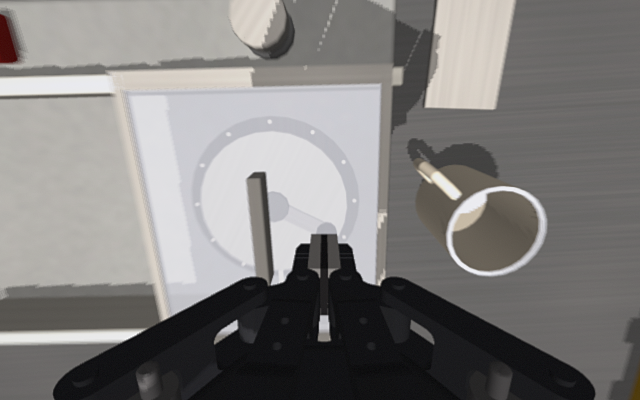

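>>> {"op": "play_rows", "data": {"increments": [{"offset":[0,0,25],"twist":0,"grip":0},{"offset":[0,0,25],"twist":0,"grip":0},{"offset":[0,-10,25],"twist":0,"grip":0},{"offset":[0,-20,25],"twist":0,"grip":0},{"offset":[0,-30,25],"twist":0,"grip":0}]}}

```text
time: 3.47
tool_pos: [0.575, -0.1738, 0.3219]
tool_rot: [0.001, 1.0, -0.03, 0.001]
contact_force: [-1.6, -3.0, 0.4]
gripper_width: -0.002
```

>>> {"op": "play_rows", "data": {"increments": [{"offset":[0,-15,0],"twist":0,"grip":0},{"offset":[0,-30,0],"twist":0,"grip":0},{"offset":[0,-45,0],"twist":0,"grip":0},{"offset":[0,-60,0],"twist":0,"grip":0},{"offset":[0,-75,0],"twist":0,"grip":0}]}}

```text
time: 3.88
tool_pos: [0.5795, -0.0974, 0.3208]
tool_rot: [0.0, 1.0, -0.03, 0.001]
contact_force: [-1.8, -3.4, 5.3]
gripper_width: 0.002
```

>>> {"op": "play_rows", "data": {"increments": [{"offset":[0,-15,0],"twist":0,"grip":0},{"offset":[0,-30,0],"twist":0,"grip":0},{"offset":[0,-45,0],"twist":0,"grip":0},{"offset":[0,-55,0],"twist":0,"grip":0},{"offset":[0,-60,0],"twist":0,"grip":0}]}}

```text
time: 4.3
tool_pos: [0.5829, -0.0373, 0.3198]
tool_rot: [-0.0, 1.0, -0.029, 0.0]
contact_force: [-2.5, -2.1, 4.7]
gripper_width: 0.001
```

>>> {"op": "play_rows", "data": {"increments": [{"offset":[0,-4,0],"twist":0,"grip":0},{"offset":[0,-8,0],"twist":0,"grip":0},{"offset":[0,-11,0],"twist":0,"grip":0},{"offset":[0,-13,0],"twist":0,"grip":0},{"offset":[0,-15,0],"twist":0,"grip":0}]}}

```text
time: 4.72
tool_pos: [0.5837, -0.0244, 0.3197]
tool_rot: [0.0, 1.0, -0.03, -0.0]
contact_force: [-3.2, -1.8, 4.6]
gripper_width: -0.002
```

Run:
```python
from h import *
s=manip.state();print(s["time"],s["tool_pos"],s["contact_force"])
manip.grab_frame("wrist");manip.grab_frame("top")
for q in ["tab_top","wheel_axis","pin_top","zero_mark","counter"]: find(q,("top","wrist"))
```

```text
4.7167 [ 0.58371232 -0.02444669  0.31967019] [-3.21376745 -1.7893486   4.59502268]
tab_top top 0.6 [ 0.5786 -0.0067  0.159 ]
tab_top top 0.46 [ 0.58   -0.0863  0.002 ]
tab_top wrist 0.83 [ 0.587  -0.0042  0.1606]
tab_top wrist 0.2 [ 0.5786 -0.1701  0.099 ]
wheel_axis top 0.78 [ 0.5746 -0.163   0.1014]
wheel_axis top 0.23 [ 0.6944 -0.1788  0.0911]
wheel_axis wrist 0.81 [ 0.5778 -0.1684  0.0991]
wheel_axis wrist 0.34 [0.7038 0.1541 0.0038]
pin_top top 0.49 [ 0.5508 -0.2046  0.128 ]
pin_top top 0.35 [ 6.873e-01 -3.515e-01  5.000e-04]
pin_top wrist 0.63 [ 0.5577 -0.2047  0.1282]
pin_top wrist 0.29 [ 0.5796 -0.0797  0.0048]
zero_mark top 0.62 [ 0.5092 -0.1642  0.0915]
zero_mark wrist 0.62 [ 0.5051 -0.1655  0.095 ]
counter top 0.76 [ 0.5785 -0.0851  0.0006]
counter top 0.17 [ 0.5359 -0.3434 -0.0027]
counter wrist 0.79 [ 0.5794 -0.0835  0.0017]
```

>>> {"op": "play_rows", "data": {"increments": [{"offset":[0,-2,0],"twist":0,"grip":0},{"offset":[0,-4,0],"twist":0,"grip":0},{"offset":[0,-5,0],"twist":0,"grip":0},{"offset":[0,-6,0],"twist":0,"grip":0},{"offset":[0,-6,0],"twist":0,"grip":0}]}}

```text
time: 5.73
tool_pos: [0.584, -0.0211, 0.3196]
tool_rot: [0.005, 1.0, -0.03, -0.0]
contact_force: [-2.0, -16.6, 0.6]
gripper_width: 0.0
```

>>> {"op": "play_rows", "data": {"increments": [{"offset":[2,20,-10],"twist":0,"grip":0},{"offset":[6,60,-10],"twist":0,"grip":0},{"offset":[10,100,-10],"twist":0,"grip":0},{"offset":[14,140,-10],"twist":0,"grip":0},{"offset":[18,180,-10],"twist":0,"grip":0}]}}

```text
time: 6.15
tool_pos: [0.591, -0.2002, 0.3293]
tool_rot: [-0.001, 1.0, -0.03, -0.0]
contact_force: [1.3, 0.5, 0.0]
gripper_width: 0.002
```

```bash
cat >> h.py <<'E'
AX=np.array([.5757,-.1668])
def arc(phis,r=45):
    s=manip.state();p=np.array(s["tool_pos"]);M=Rt()[:2,:2]
    yaw=-3.5*np.pi/180
    print("now",s["time"],p.round(4),s["contact_force"].round(1) if hasattr(s["contact_force"],"round") else s["contact_force"])
    d=p[:2]-AX; print("r",np.hypot(*d).round(4),"phi",np.degrees(np.arctan2(d[1],d[0])-yaw).round(1))
    for f in phis:
        a=np.radians(f)+yaw; t=AX+r/1000*np.array([np.cos(a),np.sin(a)])
        print(f,tool(np.r_[t-p[:2],0])[:2])
E
python3 - <<'E'
from h import *
cv2.imwrite("pics/e.png",manip.grab_frame("top")[130:270,290:460].repeat(4,0).repeat(4,1))
for q in ["tab_top","wheel_axis","pin_top"]: find(q,("top",))
manip.grab_frame("wrist")
for q in ["wheel_axis","pin_top","zero_mark"]: find(q,("wrist",))
arc([294])
E
```

```text
tab_top top 0.59 [ 0.5764 -0.0067  0.1602]
wheel_axis top 0.86 [ 0.5753 -0.1653  0.1007]
wheel_axis wrist 0.84 [ 0.5737 -0.1643  0.1012]
wheel_axis wrist 0.74 [ 5.390e-01 -3.428e-01  5.000e-04]
now 6.55 [ 0.5913 -0.1975  0.3294] [ 0.5 -0.3  0.6]
r 0.0344 phi -59.6
294 [ 0.9 11.4]
```

View pics/e.png

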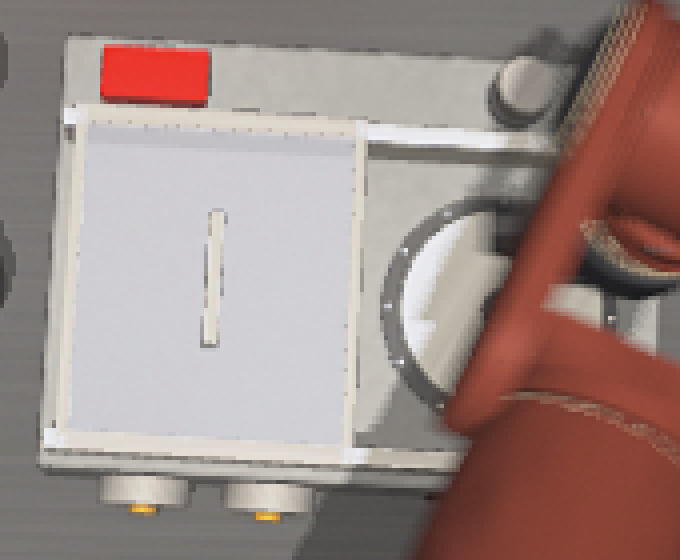

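>>> {"op": "play_rows", "data": {"increments": [{"offset":[1,11,0],"twist":0,"grip":0},{"offset":[1,11,15],"twist":0,"grip":0},{"offset":[1,11,30],"twist":0,"grip":0},{"offset":[1,11,42],"twist":0,"grip":0},{"offset":[1,11,46],"twist":0,"grip":0}]}}

```text
time: 6.97
tool_pos: [0.5906, -0.2095, 0.2799]
tool_rot: [-0.001, 1.0, -0.03, -0.002]
contact_force: [-1.1, -0.0, 0.1]
gripper_width: -0.0
```

```bash
sed -i 's/AX=.*/AX=np.array([.5752,-.1663])/' h.py
python3 - <<'E'
from h import *
cv2.imwrite("pics/f.png",manip.grab_frame("wrist"))
arc(range(288,200,-12))
E
```

```text
now 7.0167 [ 0.5906 -0.2095  0.2801] [-0.6 -0.3 -1.1]
r 0.0459 phi -66.9
288 [-4.1  0.6]
276 [-13.3   2.5]
264 [-22.8   2.5]
252 [-32.    0.5]
240 [-40.5  -3.3]
228 [-48.1  -8.8]
216 [-54.4 -15.8]
204 [-59.1 -24. ]
```

View pics/f.png

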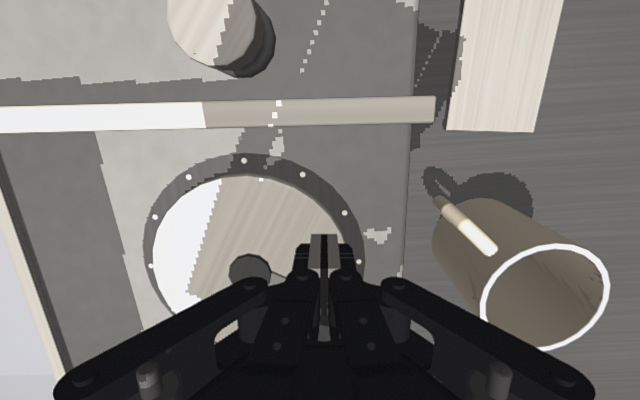

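>>> {"op": "play_rows", "data": {"increments": [{"offset":[-4,1,-2],"twist":0,"grip":0},{"offset":[-13,2.5,-2],"twist":0,"grip":0},{"offset":[-23,2.5,-2],"twist":0,"grip":0},{"offset":[-32,0.5,-2],"twist":0,"grip":0},{"offset":[-40.5,-3.3,-2],"twist":0,"grip":0}]}}

```text
time: 7.43
tool_pos: [0.5507, -0.2045, 0.2871]
tool_rot: [0.001, 1.0, -0.03, 0.001]
contact_force: [2.0, -0.7, -0.0]
gripper_width: -0.004
```

Run:
```python
from h import *
arc([240])
f=lambda p:45*np.array([np.cos(np.radians(p)),-np.sin(np.radians(p))])
for s in range(240,-181,-60): print(s,[(f(s-12*k)-f(s)).round(1).tolist() for k in range(1,6)])
```

```text
now 7.4333 [ 0.5507 -0.2045  0.2871] [ 2.  -0.7 -0. ]
r 0.0454 phi -119.1
240 [-0.4 -0.7]
240 [[-7.6, -5.5], [-13.9, -12.5], [-18.6, -20.7], [-21.5, -29.6], [-22.5, -39.0]]
180 [[1.0, -9.4], [3.9, -18.3], [8.6, -26.5], [14.9, -33.4], [22.5, -39.0]]
120 [[8.6, -3.8], [17.8, -5.8], [27.2, -5.8], [36.4, -3.8], [45.0, 0.0]]
60 [[7.6, 5.5], [13.9, 12.5], [18.6, 20.7], [21.5, 29.6], [22.5, 39.0]]
0 [[-1.0, 9.4], [-3.9, 18.3], [-8.6, 26.5], [-14.9, 33.4], [-22.5, 39.0]]
-60 [[-8.6, 3.8], [-17.8, 5.8], [-27.2, 5.8], [-36.4, 3.8], [-45.0, 0.0]]
-120 [[-7.6, -5.5], [-13.9, -12.5], [-18.6, -20.7], [-21.5, -29.6], [-22.5, -39.0]]
-180 [[1.0, -9.4], [3.9, -18.3], [8.6, -26.5], [14.9, -33.4], [22.5, -39.0]]
```

>>> {"op": "play_rows", "data": {"increments": [{"offset":[-7.6,-5.5,0],"twist":0,"grip":0},{"offset":[-13.9,-12.5,0],"twist":0,"grip":0},{"offset":[-18.6,-20.7,0],"twist":0,"grip":0},{"offset":[-21.5,-29.6,0],"twist":0,"grip":0},{"offset":[-22.5,-39,0],"twist":0,"grip":0}]}}

```text
time: 7.85
tool_pos: [0.5306, -0.1637, 0.2861]
tool_rot: [0.001, 1.0, -0.03, 0.0]
contact_force: [2.3, -4.2, 0.3]
gripper_width: -0.003
```

>>> {"op": "play_rows", "data": {"increments": [{"offset":[1,-9.4,0],"twist":0,"grip":0},{"offset":[3.9,-18.3,0],"twist":0,"grip":0},{"offset":[8.6,-26.5,0],"twist":0,"grip":0},{"offset":[14.9,-33.4,0],"twist":0,"grip":0},{"offset":[22.5,-39,0],"twist":0,"grip":0}]}}

```text
time: 8.27
tool_pos: [0.5563, -0.1254, 0.2849]
tool_rot: [-0.001, 1.0, -0.03, -0.001]
contact_force: [-2.0, -0.5, -0.2]
gripper_width: -0.001
```

Run:
```python
from h import *
arc([120])
manip.grab_frame("wrist");manip.grab_frame("side")
for q in ["pin_top","wheel_axis"]: find(q,("wrist","side"))
```

```text
now 8.2667 [ 0.5563 -0.1254  0.2849] [-2.  -0.5 -0.2]
r 0.0451 phi 118.3
120 [-1.1  0.7]
pin_top wrist 0.61 [ 0.5794 -0.123   0.1276]
pin_top side 0.49 [ 0.5821 -0.1261  0.1241]
wheel_axis wrist 0.95 [ 0.5762 -0.1707  0.103 ]
wheel_axis side 0.96 [ 0.5778 -0.165   0.1027]
wheel_axis side 0.69 [ 0.5079 -0.165   0.09  ]
```

>>> {"op": "play_rows", "data": {"increments": [{"offset":[8.6,-3.8,0],"twist":0,"grip":0},{"offset":[17.8,-5.8,0],"twist":0,"grip":0},{"offset":[27.2,-5.8,0],"twist":0,"grip":0},{"offset":[36.4,-3.8,0],"twist":0,"grip":0},{"offset":[45,0,0],"twist":0,"grip":0}]}}

```text
time: 8.98
tool_pos: [0.6017, -0.1293, 0.2854]
tool_rot: [0.0, 1.0, -0.03, -0.001]
contact_force: [-10.9, -6.2, 2.1]
gripper_width: -0.005
```

>>> {"op": "play_rows", "data": {"increments": [{"offset":[7.6,5.5,0],"twist":0,"grip":0},{"offset":[13.9,12.5,0],"twist":0,"grip":0},{"offset":[18.6,20.7,0],"twist":0,"grip":0},{"offset":[21.5,29.6,0],"twist":0,"grip":0},{"offset":[22.5,39,0],"twist":0,"grip":0}]}}

```text
time: 9.4
tool_pos: [0.6215, -0.17, 0.2855]
tool_rot: [-0.001, 1.0, -0.03, -0.0]
contact_force: [-2.3, 3.6, -0.8]
gripper_width: 0.001
```

>>> {"op": "play_rows", "data": {"increments": [{"offset":[-1,9.4,0],"twist":0,"grip":0},{"offset":[-3.9,18.3,0],"twist":0,"grip":0},{"offset":[-8.6,26.5,0],"twist":0,"grip":0},{"offset":[-14.9,33.4,0],"twist":0,"grip":0},{"offset":[-22.5,39,0],"twist":0,"grip":0}]}}

```text
time: 9.82
tool_pos: [0.5957, -0.2081, 0.2861]
tool_rot: [0.0, 1.0, -0.03, 0.001]
contact_force: [0.5, 1.1, -0.6]
gripper_width: 0.0
```

Run:
```python
from h import *
arc([-60])
manip.grab_frame("wrist");manip.grab_frame("side")
for q in ["pin_top","wheel_axis"]: find(q,("wrist","side"))
```

```text
now 9.8167 [ 0.5957 -0.2081  0.2861] [ 0.5  1.1 -0.6]
r 0.0466 phi -60.4
-60 [-0.5 -1.5]
pin_top side 0.39 [ 0.5785 -0.2117  0.1278]
wheel_axis wrist 0.71 [ 0.5768 -0.1645  0.0996]
wheel_axis side 0.65 [ 0.5736 -0.1677  0.1015]
wheel_axis side 0.27 [ 0.7047  0.1509 -0.0009]
```

>>> {"op": "play_rows", "data": {"increments": [{"offset":[-8.6,3.8,0],"twist":0,"grip":0},{"offset":[-17.8,5.8,0],"twist":0,"grip":0},{"offset":[-27.2,5.8,0],"twist":0,"grip":0},{"offset":[-36.4,3.8,0],"twist":0,"grip":0},{"offset":[-45,0,0],"twist":0,"grip":0}]}}

```text
time: 10.53
tool_pos: [0.5504, -0.2045, 0.2861]
tool_rot: [0.001, 1.0, -0.03, 0.0]
contact_force: [5.7, 1.2, 0.2]
gripper_width: 0.002
```

Run:
```python
from h import *
manip.grab_frame("side")
find("pin_top",("side",))
arc([-120])
f=lambda p:45*np.array([np.cos(np.radians(p)),-np.sin(np.radians(p))])
print([(f(-120-4*k)-f(-120)).round(1).tolist() for k in range(1,6)])
```

```text
pin_top side 0.62 [ 0.5429 -0.1925  0.1249]
now 10.6333 [ 0.5499 -0.2038  0.2856] [0.4 0.1 0.3]
r 0.0453 phi -120.5
-120 [ 0.5 -0. ]
[[-2.7, -1.7], [-5.2, -3.5], [-7.6, -5.5], [-9.9, -7.7], [-12.0, -10.0]]
```

>>> {"op": "play_rows", "data": {"increments": [{"offset":[-2.7,-1.7,0],"twist":0,"grip":0},{"offset":[-5.2,-3.5,0],"twist":0,"grip":0},{"offset":[-7.6,-5.5,0],"twist":0,"grip":0},{"offset":[-9.9,-7.7,0],"twist":0,"grip":0},{"offset":[-12,-10,0],"twist":0,"grip":0}]}}

```text
time: 11.05
tool_pos: [0.5401, -0.1936, 0.286]
tool_rot: [0.0, 1.0, -0.03, 0.0]
contact_force: [3.2, -0.2, 1.4]
gripper_width: -0.003
```

Run:
```python
from h import *
manip.grab_frame("side");manip.grab_frame("wrist")
find("pin_top",("side","wrist"))
arc([-140])
f=lambda p:45*np.array([np.cos(np.radians(p)),-np.sin(np.radians(p))])
print([(f(-140-2*k)-f(-140)).round(1).tolist() for k in range(1,6)])
```

```text
pin_top side 0.64 [0.7039 0.0291 0.0907]
pin_top wrist 0.61 [ 0.5336 -0.175   0.1294]
now 11.25 [ 0.5397 -0.1937  0.2856] [ 0.4 -0.4  0.4]
r 0.0448 phi -138.8
-140 [-0.7 -0.6]
[[-1.0, -1.2], [-1.9, -2.5], [-2.8, -3.8], [-3.7, -5.1], [-4.5, -6.4]]
```

>>> {"op": "play_rows", "data": {"increments": [{"offset":[-1,-1.2,0],"twist":0,"grip":0},{"offset":[-1.9,-2.5,0],"twist":0,"grip":0},{"offset":[-2.8,-3.8,0],"twist":0,"grip":0},{"offset":[-3.7,-5.1,0],"twist":0,"grip":0},{"offset":[-4.5,-6.4,0],"twist":0,"grip":0}]}}

```text
time: 11.67
tool_pos: [0.5357, -0.1869, 0.2856]
tool_rot: [0.0, 1.0, -0.03, -0.0]
contact_force: [1.2, -1.5, 0.1]
gripper_width: 0.001
```

>>> {"op": "play_rows", "data": {"increments": [{"offset":[-0.4,-1,0],"twist":0,"grip":0},{"offset":[-0.7,-2,0],"twist":0,"grip":0},{"offset":[-1,-3,0],"twist":0,"grip":0},{"offset":[-1.2,-4,0],"twist":0,"grip":0},{"offset":[-1.2,-4,0],"twist":0,"grip":0}]}}

```text
time: 12.08
tool_pos: [0.535, -0.1837, 0.2859]
tool_rot: [0.002, 1.0, -0.03, 0.001]
contact_force: [1.6, -7.1, -1.7]
gripper_width: 0.001
```

>>> {"op": "play_rows", "data": {"increments": [{"offset":[0,-0.5,0],"twist":0,"grip":0},{"offset":[0,-1,0],"twist":0,"grip":0},{"offset":[0,-1,0],"twist":0,"grip":0},{"offset":[0,-1,0],"twist":0,"grip":0},{"offset":[0,-1,0],"twist":0,"grip":0}]}}

```text
time: 12.5
tool_pos: [0.535, -0.1831, 0.2859]
tool_rot: [0.002, 1.0, -0.03, 0.001]
contact_force: [1.8, -8.8, -2.1]
gripper_width: -0.001
```

Run:
```python
from h import *
s=manip.state();print(s["time"],s["tool_pos"],s["contact_force"])
cv2.imwrite("pics/g.png",manip.grab_frame("wrist"));manip.grab_frame("side")
find("pin_top",("side","wrist"));find("wheel_axis",("side","wrist"))
```

```text
12.5 [ 0.53503733 -0.18311357  0.28591348] [ 1.84542874 -8.83001968 -2.06187043]
pin_top side 0.45 [ 0.5347 -0.1639  0.1238]
pin_top wrist 0.57 [ 0.5325 -0.1622  0.1307]
wheel_axis side 0.79 [ 0.5722 -0.1652  0.1009]
wheel_axis wrist 0.81 [ 0.5755 -0.1691  0.1009]
```

View pics/g.png

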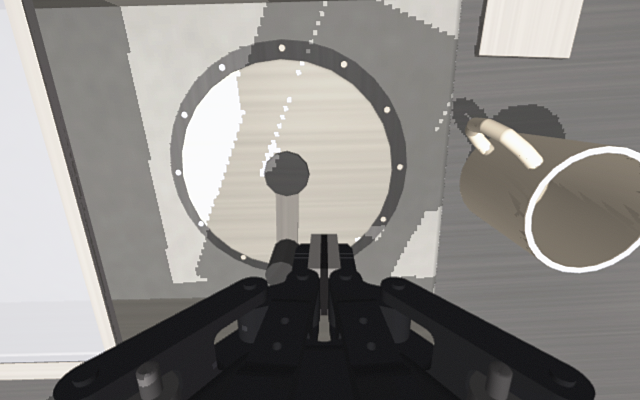

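The crank arm runs straight down from the hub (288,172) to the pin at about (283,260), which is the zero direction. The finger at (323,260) is pressing it at about 9 N. I'll go slightly firmer and hold.

>>> {"op": "play_rows", "data": {"increments": [{"offset":[0,-0.7,0],"twist":0,"grip":0},{"offset":[0,-0.7,0],"twist":0,"grip":0},{"offset":[0,-0.7,0],"twist":0,"grip":0},{"offset":[0,-0.7,0],"twist":0,"grip":0},{"offset":[0,-0.7,0],"twist":0,"grip":0}]}}

```text
time: 13.22
tool_pos: [0.5351, -0.1826, 0.2859]
tool_rot: [0.002, 1.0, -0.03, 0.001]
contact_force: [2.2, -8.7, -1.9]
gripper_width: 0.0
```

>>> {"op": "play_rows", "data": {"increments": [{"offset":[0,0,0],"twist":0,"grip":0},{"offset":[0,0,0],"twist":0,"grip":0},{"offset":[0,0,0],"twist":0,"grip":0},{"offset":[0,0,0],"twist":0,"grip":0},{"offset":[0,0,0],"twist":0,"grip":0}]}}

```text
time: 13.63
tool_pos: [0.535, -0.1826, 0.2859]
tool_rot: [0.002, 1.0, -0.03, 0.001]
contact_force: [1.8, -9.2, -2.4]
gripper_width: -0.002
```

>>> {"op": "play_rows", "data": {"increments": [{"offset":[0,3,0],"twist":0,"grip":0},{"offset":[0,7,0],"twist":0,"grip":0},{"offset":[0,15,0],"twist":0,"grip":0},{"offset":[0,15,-30],"twist":0,"grip":0},{"offset":[0,15,-65],"twist":0,"grip":0}]}}

```text
time: 14.05
tool_pos: [0.5327, -0.196, 0.347]
tool_rot: [-0.003, 1.0, -0.03, -0.004]
contact_force: [0.1, -0.4, 0.7]
gripper_width: 0.001
```

Run:
```python
from h import *
s=manip.state();p=s["tool_pos"];print(s["time"],p,s["contact_force"])
manip.grab_frame("wrist");manip.grab_frame("side")
for q in["pin_top","wheel_axis","tab_top"]:find(q,("side","wrist"))
yc=np.array([.061,.998,0])
print(tool(np.array([.583,-.006,.36])+.035*yc-p))
```

```text
14.05 [ 0.53268212 -0.19595806  0.34704343] [ 0.10597915 -0.39069925  0.66702724]
pin_top side 0.64 [ 0.5324 -0.1669  0.1271]
pin_top wrist 0.97 [ 0.5369 -0.1665  0.1326]
pin_top wrist 0.6 [ 0.5799 -0.1704  0.105 ]
wheel_axis side 0.75 [ 0.5762 -0.1659  0.0991]
wheel_axis wrist 0.8 [ 0.5807 -0.1698  0.1026]
wheel_axis wrist 0.37 [ 0.5828 -0.0783  0.0045]
tab_top side 0.65 [ 0.5827 -0.0065  0.1554]
[  38.8 -227.7  -12.7]
```

Run:
```python
from h import *
cv2.imwrite("pics/i.png",manip.grab_frame("wrist"))
c=manip.get_calibration("wrist")
T=np.linalg.inv(np.array(c["T"]))
def px(p):
    q=T@np.r_[p,1];u=q[:2]/q[2];u=u*(1+c["k1"]*(u@u));return (u*[c["fx"],c["fy"]]+[c["cx"],c["cy"]]).round(1)
ax=np.array([.5757,-.1668])
for dphi in (0,6):
  a=np.radians(180+dphi-3.5);print(dphi,[px(np.r_[ax+r*np.array([np.cos(a),np.sin(a)]),z]) for r,z in((0,.104),(.045,.128),(.070,.09))])
```

```text
0 [array([279.6, 152.9]), array([277.2, 223.7]), array([285.4, 234.1])]
6 [array([279.6, 152.9]), array([284. , 223.4]), array([294.1, 233.7])]
```

View pics/i.png

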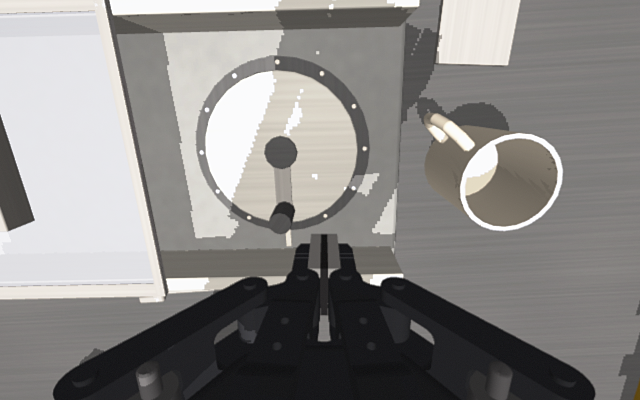

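The hub is at (281,152), the pin top at about (281,222) and the zero line at (289,238). Checked against the projected model, the pin rests within about 2° of zero. Next I go to the +y side of the tab.

>>> {"op": "play_rows", "data": {"increments": [{"offset":[6,-30,-13],"twist":0,"grip":0},{"offset":[13,-70,-13],"twist":0,"grip":0},{"offset":[20,-110,-13],"twist":0,"grip":0},{"offset":[27,-150,-13],"twist":0,"grip":0},{"offset":[34,-190,-13],"twist":0,"grip":0}]}}

```text
time: 14.92
tool_pos: [0.5793, -0.0068, 0.3628]
tool_rot: [-0.0, 1.0, -0.03, -0.001]
contact_force: [1.2, -0.2, 0.8]
gripper_width: 0.0
```

>>> {"op": "play_rows", "data": {"increments": [{"offset":[5,-38,0],"twist":0,"grip":0},{"offset":[5,-38,0],"twist":0,"grip":0},{"offset":[5,-38,20],"twist":0,"grip":0},{"offset":[5,-38,36],"twist":0,"grip":0},{"offset":[5,-38,40],"twist":0,"grip":0}]}}

```text
time: 15.33
tool_pos: [0.5855, 0.0292, 0.3196]
tool_rot: [-0.0, 1.0, -0.03, -0.003]
contact_force: [-0.6, 0.2, -1.6]
gripper_width: 0.002
```

Run:
```python
from h import *
s=manip.state();p=s["tool_pos"];print(s["time"],p,s["contact_force"])
manip.grab_frame("wrist")
find("tab_top",("wrist",))
```

```text
15.3333 [0.58551917 0.02920652 0.31956654] [-0.56000079  0.21167108 -1.61115904]
tab_top wrist 0.92 [ 0.586  -0.0054  0.1622]
```

>>> {"op": "play_rows", "data": {"increments": [{"offset":[0,10,0],"twist":0,"grip":0},{"offset":[0,20,0],"twist":0,"grip":0},{"offset":[0,32,0],"twist":0,"grip":0},{"offset":[0,46,0],"twist":0,"grip":0},{"offset":[0,60,0],"twist":0,"grip":0}]}}

```text
time: 15.85
tool_pos: [0.5835, -0.0324, 0.3249]
tool_rot: [-0.0, 1.0, -0.03, 0.002]
contact_force: [3.0, 2.2, -0.2]
gripper_width: -0.001
```

>>> {"op": "play_rows", "data": {"increments": [{"offset":[0,15,0],"twist":0,"grip":0},{"offset":[0,30,0],"twist":0,"grip":0},{"offset":[0,45,0],"twist":0,"grip":0},{"offset":[0,60,0],"twist":0,"grip":0},{"offset":[0,75,0],"twist":0,"grip":0}]}}

```text
time: 16.27
tool_pos: [0.5786, -0.1076, 0.3245]
tool_rot: [-0.0, 1.0, -0.031, 0.001]
contact_force: [3.9, 2.1, -0.6]
gripper_width: -0.001
```

>>> {"op": "play_rows", "data": {"increments": [{"offset":[0,12,0],"twist":0,"grip":0},{"offset":[0,22,0],"twist":0,"grip":0},{"offset":[0,30,0],"twist":0,"grip":0},{"offset":[0,34,0],"twist":0,"grip":0},{"offset":[0,36,0],"twist":0,"grip":0}]}}

```text
time: 16.68
tool_pos: [0.5763, -0.1424, 0.3239]
tool_rot: [-0.0, 1.0, -0.03, -0.0]
contact_force: [1.2, 3.1, 1.0]
gripper_width: -0.003
```

>>> {"op": "play_rows", "data": {"increments": [{"offset":[0,3,0],"twist":0,"grip":0},{"offset":[0,6,0],"twist":0,"grip":0},{"offset":[0,8,0],"twist":0,"grip":0},{"offset":[0,10,0],"twist":0,"grip":0},{"offset":[0,11,0],"twist":0,"grip":0}]}}

```text
time: 17.1
tool_pos: [0.5758, -0.1526, 0.3237]
tool_rot: [0.0, 1.0, -0.03, -0.0]
contact_force: [0.0, 1.6, 2.4]
gripper_width: 0.002
```

>>> {"op": "play_rows", "data": {"increments": [{"offset":[0,2,0],"twist":0,"grip":0},{"offset":[0,3,0],"twist":0,"grip":0},{"offset":[0,4,0],"twist":0,"grip":0},{"offset":[0,5,0],"twist":0,"grip":0},{"offset":[0,5,0],"twist":0,"grip":0}]}}

```text
time: 17.52
tool_pos: [0.5756, -0.1568, 0.3237]
tool_rot: [-0.002, 1.0, -0.03, 0.0]
contact_force: [0.9, 7.9, 3.0]
gripper_width: -0.001
```

>>> {"op": "play_rows", "data": {"increments": [{"offset":[0,1,0],"twist":0,"grip":0},{"offset":[0,2,0],"twist":0,"grip":0},{"offset":[0,2,0],"twist":0,"grip":0},{"offset":[0,2,0],"twist":0,"grip":0},{"offset":[0,2,0],"twist":0,"grip":0}]}}

```text
time: 17.93
tool_pos: [0.5756, -0.1576, 0.3237]
tool_rot: [-0.003, 1.0, -0.03, -0.0]
contact_force: [1.6, 12.3, 4.4]
gripper_width: 0.001
```

>>> {"op": "play_rows", "data": {"increments": [{"offset":[0,-8,0],"twist":0,"grip":0},{"offset":[0,-18,0],"twist":0,"grip":0},{"offset":[0,-18,-35],"twist":0,"grip":0},{"offset":[0,-18,-75],"twist":0,"grip":0},{"offset":[0,-50,-110],"twist":0,"grip":0}]}}

```text
time: 18.35
tool_pos: [0.5779, -0.116, 0.431]
tool_rot: [0.002, 0.999, -0.032, -0.0]
contact_force: [-0.0, 0.2, 1.2]
gripper_width: 0.0
```

>>> {"op": "play_rows", "data": {"increments": [{"offset":[-40,-10,0],"twist":0,"grip":0},{"offset":[-80,-20,0],"twist":0,"grip":0},{"offset":[-120,-30,0],"twist":0,"grip":0},{"offset":[-150,-40,0],"twist":0,"grip":0},{"offset":[-150,-40,0],"twist":0,"grip":0}]}}

```text
time: 18.77
tool_pos: [0.427, -0.063, 0.4284]
tool_rot: [0.0, 1.0, -0.03, -0.001]
contact_force: [0.3, 0.6, -0.1]
gripper_width: 0.002
```

Run:
```python
from h import *
s=manip.state();print(s["time"],s["tool_pos"],s["contact_force"])
cv2.imwrite("pics/j.png",np.vstack([cv2.resize(manip.grab_frame(c)[y:y+140,x:x+230],None,fx=2.1,fy=2.1) for c,y,x in(("top",130,240),("side",110,240))]))
for q in["tab_top","pin_top","wheel_axis","tip_jar","magnet","mug","spray","spool","wrench","offcut"]:find(q,("top","side"))
```

```text
18.7667 [ 0.42695444 -0.06297884  0.42840894] [ 0.25867979  0.58474616 -0.10524387]
tab_top top 0.68 [ 0.5757 -0.1689  0.159 ]
tab_top top 0.4 [0.7013 0.0274 0.0899]
tab_top side 0.87 [ 0.5777 -0.1648  0.1596]
wheel_axis top 0.48 [0.7009 0.159  0.0043]
wheel_axis side 0.91 [ 0.5729 -0.1667  0.1021]
wheel_axis side 0.48 [0.6015 0.1635 0.0021]
tip_jar top 0.66 [ 0.6947 -0.1773  0.0912]
tip_jar side 0.66 [ 0.6957 -0.1797  0.0899]
magnet top 0.91 [0.7023 0.0311 0.0882]
magnet side 0.61 [0.7022 0.0243 0.0902]
magnet side 0.38 [ 0.7016  0.1516 -0.0018]
mug top 0.87 [ 5.389e-01 -3.428e-01 -2.000e-04]
spray side 0.63 [ 0.7021  0.153  -0.0008]
spray side 0.25 [ 0.5754 -0.165   0.1001]
spool top 0.62 [0.5971 0.1648 0.001 ]
spool top 0.52 [ 0.5379 -0.3438 -0.0027]
spool side 0.72 [ 0.5993  0.1638 -0.0019]
wrench side 0.84 [ 0.4088 -0.0518  0.0016]
offcut top 0.94 [ 0.6858 -0.3497  0.002 ]
offcut side 0.31 [0.7045 0.0266 0.0922]
```

View pics/j.png

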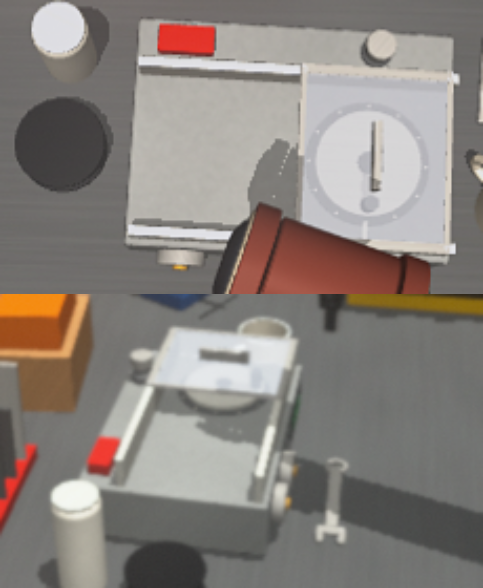

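The cover is shut: the tab at (377,155) is over the wheel. The pin at (370,204) lies between the hub and the zero line at (365,230). The robot touches nothing, so I'm handing the job in.

```bash
python3 -c "
from plant import manip
print(manip.job_done(), manip.state()['time'])"
```

```text
the job is handed in; nothing more can be done
the job is handed in; nothing more can be done
```

I ran the whole sequence and handed the job in at about 20 s; no verdict is reported.

- **Cover open:** I slid it to its hard stop, where the force rose to about 17 N. The picture showed it fully open.
- **Wheel:** I pushed the pin clockwise about 420°, past the zero mark once, to the stop. I held it there at about 9 N for more than 0.5 s, slightly under the 10 N asked. The highest reading seen on the way was about 12.5 N, but force is only reported at the end of each move.
- **After release:** The picture put the pin within about 2° of zero. The networks' reported points scattered by about 4 mm, so they could not settle it better than that.
- **Cover shut:** I slid it to its hard stop, where the force rose to about 12 N. Afterwards the tab was found within 2–4 mm of where it started.
- **Bystanders:** All seven read within about 7 mm of their first positions, which is roughly the scatter of the measurements.
- **Arm:** It ended raised and clear, reading less than 1 N.

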